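Lower the dryness probe through the sliding guide into the beaker

ROBOT

A 6-joint arm with a two-finger parallel gripper is mounted at the origin on the work surface. World frame = base frame: x ahead of the robot, y to its left, z up, the work surface at z = 0. Lengths are in m, angles in degrees, forces in N, time in s.
With the tool pointing down it reaches from about 0.375 to 0.75 m from the base axis. Payload 9 kg.
Tool frame: the origin (TCP) lies where the fingers leave the gripper's body, on its centre line; the fingertips stand 73 mm ahead of it and the grasp point (between the pads) lies 54 mm ahead of it (robot.tip_reach is the distance from the TCP to the fingertips, in m); z points along the fingers, y is the direction in which the jaws open and shut (so a half turn about z gives the same grasp; the last joint's range is limited). The gripper opens to 85 mm and grips with 20 to 120 N. Pads are 22 mm wide; open, the fingers measure 114 mm over their backs; the gripper's body (76 mm by 85 mm) begins 54 mm behind the grasp point. The pads swing forward as they close: fully open they stand 13 mm farther back than shut.
Start: joints at [-84.609, 5.964, 5.575, 89.605, 0, 77.527], TCP at [0.184, -0.571, 0.304] pointing down, gripper open.
Joint ranges: [-171.21, 171.21], [-48.23, 106.86], [-62.78, 66.21], [-105.2, 120.99], [-86.42, 89.51], [-180, 180]. Speed limits (degrees/s): [127.2, 127.2, 147.25, 180, 180, 180].

INTERFACE

Orientations are given as [roll, pitch, yaw] about the fixed x, y, z axes, in that order (R = Rz(yaw) Ry(pitch) Rx(roll)).
In Python, from plant import robot gives the robot as it stands. Calls block until the motion is done:
- robot.move_pose(position, orientation): joint-space move of the TCP to a pose.
- robot.line_to(position, vel=0.15, rotation=None, guard=None): straight line of the TCP; rotation=None keeps the orientation; vel is the mean speed in m/s. With guard (N) it stops when the force on the tool has changed by that much, and returns True; else False.
- robot.goto_joints(angles): joint-space move.
- robot.set_gripper(opening): finger opening in m; the grip force is fixed at half the most; returns when the fingers have stopped.
- robot.pause(seconds).
- robot.ik(position, orientation): joint angles nearest the present ones, or None.
- robot.observe(): the state.
- robot.grab_frame(name): name is "scene" or "top"; returns the picture (420x560x3 uint8, blue, green, red); there is no depth.
- robot.get_calibration(name): a dict with "vertical_fov" (degrees; the focal length in pixels is half the picture's height over the tangent of half this angle, whatever the lens; pixels are square), "cx", "cy" (the principal point, pixels), "rvec" (rotation vector, rad) and "tvec" (3), from world to camera coordinates, as OpenCV has them. Camera axes: x right, y down, z forward; pixel columns grow to the right and rows downward; lengths in m; the calibration is good to about 2 mm. A picture is of the moment at which its call begins. get_calibration takes no time and is no camera call.
A pose or a line that the arm cannot do raises robot.IKError and nothing moves.
- robot.job_done(): hands the job in, once; it reports no verdict.
The state is a dict: "time": time; "q": joint angles; "qvel": joint speeds; "joint_torque": joint torques, N m; "tool_pos": TCP position; "tcp_rot": TCP orientation; "ft_force": force on the tool from outside, world axes, zero at the start; "torque": the same for the moment, N m; "gripper_width": finger opening in m.
Only numpy, scipy, OpenCV 4.12 (cv2) and the standard library are available. Lean on these libraries where they do the work, as an engineer would, in place of code of your own. Each camera call takes 0.05 s, during which the arm holds its last target.

TASK

Swing the clamp lever on the sliding guide fully open, slide the guide along its rail until its hole is centred over the clay beaker on the stand's board, and swing the lever fully back to lock it there. Then lift the dryness probe out of its wooden rest and lower its rod upright through the guide hole, without touching the guide or the soft beaker, until the tip hangs about half-way down inside the beaker. Finish holding it still there, centred in the hole; do not move the beaker, and leave the other pots and the plaster disc alone.

Things in the scene. Friction and masses are not known exactly. Their poses are not given: they have to be found in the camera images.
- rig: Fixed stand: plywood board 235 x 380 mm, 15 thick, with an aluminium rail 360 mm long, 30 wide, its top 85 mm above the table. Origin: on the table below the rail's middle. y runs along the rail, x across it, away from the robot; z up; turned by up to 0.2 rad. The board reaches from x = -165 to +70 mm.
- carriage: Sliding guide: steel saddle on the rail with an aluminium plate (62 mm wide, 14 thick, top 115 mm above the table) overhanging towards the robot to 131 mm from the rail's line. Origin: on the rail's line at its top (85 mm up); axes as the stand's. Slides along y, 100 mm either way from the middle; unclamped it takes about 5 N and stays where left; clamped it does not slide.
- guide_hole (a point): Centre of the guide hole at the plate's top face (115 mm above the table). Vertical through hole 24 mm in diameter, 14 mm deep. It lies at x = -100 mm, y = 0 in the carriage's frame.
- carriage_knob (a point): Middle of the upright round black grip post on the sliding guide, 22 mm in diameter and 50 mm tall (115 to 165 mm above the table); the point is 140 mm above the table, at x = -35 mm, y = 0 in the carriage's frame. For pulling the guide along.
- lever (a joint): Clamp lever angle (rad): 0 = locked, arm along the stand's +y (along the rail); 1.57 = fully open, arm along the stand's +x. It opens clockwise seen from above, stays where left, takes 2 to 5 N at its post, has stops at 0 and 1.57, and bites below about 0.7 rad. It starts locked.
- lever_pivot (a point): Point on the lever's vertical turning axis, at the height of the lever post's upper half (163 mm above the table); at x = +20 mm, y = 0 in the carriage's frame.
- lever_post (a point): Point on the axis of the upright round black post at the lever's end, 65 mm from the turning axis; post 16 mm in diameter, from 130 to 180 mm above the table, this point at 163 mm. The flat lever arm below it is 14 mm wide with its top at 138 mm. Moves with the lever and with the sliding guide.
- beaker_centre (a point): Centre (half-way up) of the open clay beaker that stands loose on the stand's board below the guide plate's path: 72 mm rim diameter, 70 mm high, walls 4 mm thick and tapering inward, inner floor about 5 mm above its underside; its underside is 15 mm and its rim 85 mm above the table.
- rest: Fixed wooden rest that the probe hangs in: an upright frame 80 x 70 mm at the foot with a top plate 64 x 62 mm at 150 mm above the table, which has a 16 mm hole in its middle. Origin: on the table below that hole.
- probe_head (a point): Centre of the probe's square grey head, a block 24 x 24 mm and 42 mm tall whose sides face this point's x and y axes. At the start it rests on the rest's top plate (head from 150 to 192 mm above the table) with the rod hanging down through the hole.
- probe_tip (a point): Lower end of the probe's steel rod: 10 mm in diameter, 130 mm long below the head; the tip is 151 mm straight below the head's centre. The whole probe weighs about 0.12 kg.
- probe_mid (a point): Point on the rod's axis half-way along it, 65 mm above the tip.
- probe: The probe itself: origin at the underside of the head, on the rod's axis; z along the rod towards the head.
- beaker: The clay beaker on the stand's board; origin at the centre of its underside.
- beaker_b: Another clay beaker, 66 mm in diameter, 85 mm high, on the table; to be left alone. Origin at the centre of its underside.
- beaker_c: Another clay beaker, 66 mm in diameter, 85 mm high, on the table; to be left alone. Origin at the centre of its underside.
- bat: Plaster disc 120 mm in diameter, 22 mm thick, on the table; to be left alone. Origin at the centre of its underside.
Not all that is in view belongs to the job. There is more than one size of the probe; the job needs the smallest. What is shaped like the beaker but pink is not meant.

How it is judged:
By the outcome, as a careful person would: the job done as asked, in the order asked, and still so for the second after the job is handed in, while the arm keeps its last pose, push and grip.
It also fails if it takes over 72 s, if anything falls off the work surface, if the arm or the gripper's body presses on something with over 40 N, if the wrist force passes 120 N, or if a joint passes its speed limit or range.

## Working session

There is one attempt and no reset: what is moved stays moved. The work goes in short steps, each a Python script; the robot and the scene stay as the last script left them, time stands still between calls to the robot, and variables do not carry over. Pictures are saved under pics/ and viewed, and the job is handed in when it is done.

```bash
ls; mkdir -p pics; python3 - <<'E'
from plant import robot
import cv2
for n in("scene","top"):
    im=robot.grab_frame(n); cv2.imwrite(f"pics/{n}0.png",im); print(robot.get_calibration(n))
print(robot.observe())
E
```

```text
pics
{'vertical_fov': 48.99545236128567, 'cx': 273.9291239023101, 'cy': 206.73024733284694, 'rvec': array([ 2.16973317,  1.29450723, -0.45107084]), 'tvec': array([-0.25640172, -0.28563015,  1.53594542])}
{'vertical_fov': 55.34708576063733, 'cx': 289.49351300820615, 'cy': 209.727526870307, 'rvec': array([ 2.17527366, -2.1394628 ,  0.1252776 ]), 'tvec': array([-0.01369419,  0.5524381 ,  1.13634129])}
{'time': 0.1, 'q': array([-8.46081433e+01,  5.99534534e+00,  5.53253004e+00,  8.96054675e+01,
        5.08108250e-05,  7.75258267e+01]), 'qvel': array([ 0.02236545, -0.11121031,  0.07512682,  0.06767667, -0.02379352,
       -0.0205719 ]), 'joint_torque': array([ 6.31246847e-03, -5.58204997e+01,  5.04722357e+01,  1.28724606e-02,
       -2.64425307e-04, -2.62738575e-05]), 'tool_pos': array([ 0.18405542, -0.57084867,  0.30320828]), 'tcp_rot': array([-1.79933340e+02, -1.47986651e-02,  1.78660213e+01]), 'ft_force': array([-0.00524753,  0.16865556,  0.1546652 ]), 'torque': array([-0.0026087 , -0.05629764, -0.0002533 ]), 'gripper_width': 0.08581438462086718}
```

View pics/scene0.png

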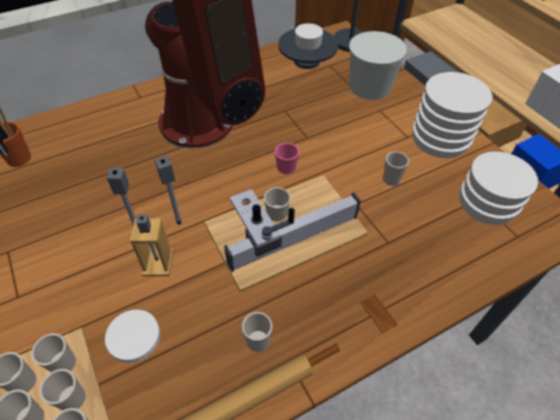

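View pics/top0.png

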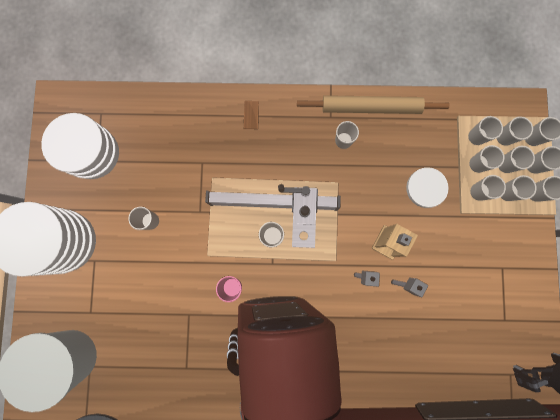

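```bash
cat > h.py <<'E'
import numpy as np, cv2
class Cam:
    def __init__(s,c):
        f=210/np.tan(np.radians(c['vertical_fov']/2)); s.K=np.array([[f,0,c['cx']],[0,f,c['cy']],[0,0,1.]])
        s.rv=np.array(c['rvec']);s.t=np.array(c['tvec']);s.R=cv2.Rodrigues(s.rv)[0];s.C=-s.R.T@s.t
    def ray(s,uv):
        d=s.R.T@np.linalg.inv(s.K)@np.array([uv[0],uv[1],1.]); return d/np.linalg.norm(d)
    def plane(s,uv,z):
        d=s.ray(uv); return s.C+d*(z-s.C[2])/d[2]
    def proj(s,P): return cv2.projectPoints(np.array(P,float).reshape(-1,3),s.rv,s.t,s.K,None)[0].reshape(-1,2)
def tri(c1,u1,c2,u2):
    d1,d2=c1.ray(u1),c2.ray(u2); a=np.linalg.lstsq(np.c_[d1,-d2],c2.C-c1.C,rcond=None)[0]
    p,q=c1.C+d1*a[0],c2.C+d2*a[1]; return (p+q)/2,np.linalg.norm(p-q)
def crop(im,x0,y0,x1,y1,k,fn): cv2.imwrite(fn,cv2.resize(im[y0:y1,x0:x1],None,fx=k,fy=k,interpolation=cv2.INTER_CUBIC))
E
python3 - <<'E'
import cv2,numpy as np
from h import *
t=cv2.imread('pics/top0.png');s=cv2.imread('pics/scene0.png')
crop(t,200,170,350,270,5,'pics/t1.png')
crop(t,345,215,445,305,6,'pics/t2.png')
crop(s,200,140,370,290,4,'pics/s1.png')
crop(s,90,140,200,290,4,'pics/s2.png')
E
```

```text
(no output)
```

View pics/t1.png

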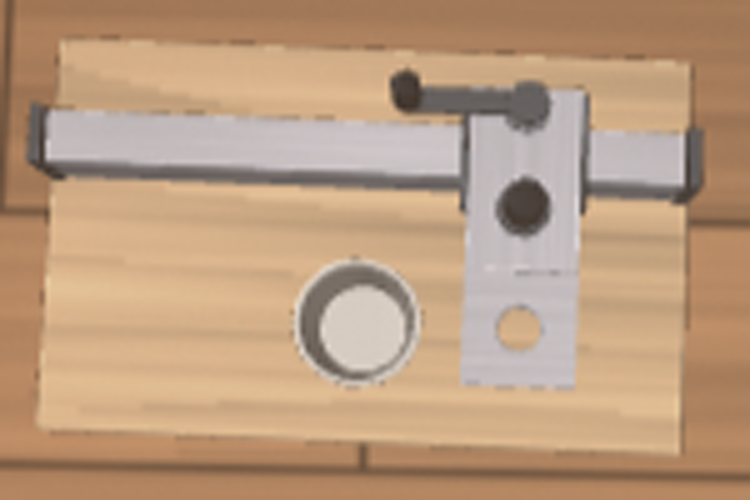

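View pics/t2.png

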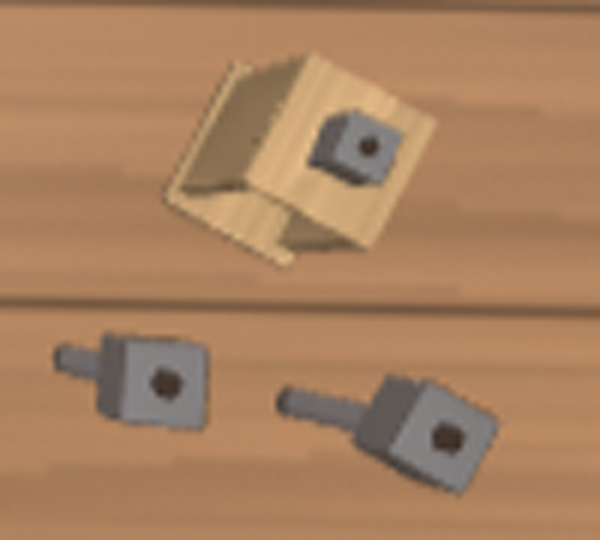

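View pics/s1.png

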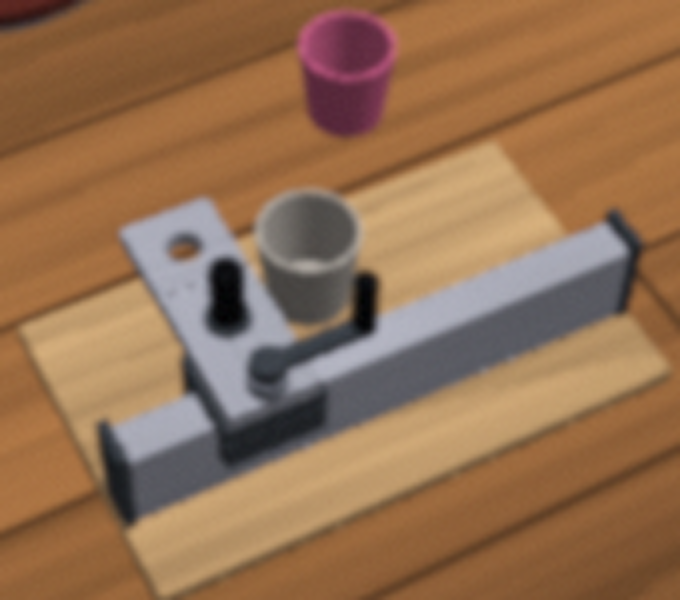

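View pics/s2.png

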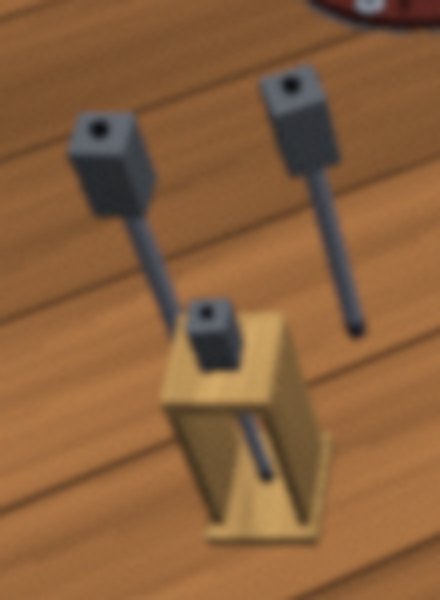

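```bash
cat > m.py <<'E'
from plant import robot
from h import *
T=Cam(robot.get_calibration('top'));S=Cam(robot.get_calibration('scene'))
f=lambda x,y,x0,y0,k:(x0+(x+.5)/k-.5,y0+(y+.5)/k-.5)
t1=lambda x,y:f(x,y,200,170,5); t2=lambda x,y:f(x,y,345,215,6); s1=lambda x,y:f(x,y,200,140,4); s2=lambda x,y:f(x,y,90,140,4)
P={}
def show(n,a,b,z):
    p,e=tri(T,a,S,b); print(n,'tri',p.round(4),'gap',round(e,4),'top@z',T.plane(a,z)[:2].round(4),'sc@z',S.plane(b,z)[:2].round(4))
E
python3 - <<'E'
from m import *
print(T.C,S.C)
show('hole',t1(519,328),s1(184,246),.115)
show('knobtop',t1(524,205),s1(227,268),.165)
show('posttop',t1(405,88),s1(366,279),.180)
show('beaker rim',t1(357,322),s1(307,230),.085)
show('probe',t2(369,147),s2(208,313),.192)
show('d1',t2(167,384),s2(291,86),.2)
show('d2',t2(449,439),s2(99,129),.2)
# rail ends top corners
for n,a in dict(boardTL=(61,39),boardTR=(691,64),boardBL=(38,430),boardBR=(680,453)).items(): print(n,T.plane(t1(*a),.015).round(4))
for n,a in dict(nl=(47,112),fl=(44,165)).items(): print(n,T.plane(t1(*a),.085).round(4))
for n,a in dict(a=(590,131),b=(688,133),c=(590,183),d=(685,186),pl1=(460,386),pl2=(575,388),pl3=(475,90),pl4=(588,93)).items(): print(n,T.plane(t1(*a),.085 if len(n)==1 else .115).round(4))
E
```

```text
[ 0.41239586 -0.01058793  1.19434688] [ 1.15965115 -0.33630224  1.02399451]
hole tri [ 0.4737 -0.0449  0.1149] gap 0.0029 top@z [ 0.4742 -0.0436] sc@z [ 0.4732 -0.0462]
knobtop tri [ 0.5352 -0.0448  0.1604] gap 0.0017 top@z [ 0.535  -0.0438] sc@z [ 0.5383 -0.0471]
posttop tri [0.5929 0.0177 0.1767] gap 0.002 top@z [0.5928 0.0185] sc@z [0.5948 0.0154]
beaker rim tri [0.477  0.0434 0.0841] gap 0.0042 top@z [0.4778 0.0453] sc@z [0.4769 0.0411]
probe tri [ 0.4641 -0.2987  0.1919] gap 0.002 top@z [ 0.4644 -0.2977] sc@z [ 0.4636 -0.2996]
d1 tri [ 0.3674 -0.2042  0.2416] gap 0.0028 top@z [ 0.366  -0.2113] sc@z [ 0.3244 -0.1985]
d2 tri [ 0.3482 -0.3136  0.2422] gap 0.0026 top@z [ 0.3458 -0.3257] sc@z [ 0.3036 -0.3136]
boardTL [0.6486 0.2301 0.015 ]
boardTR [ 0.6395 -0.1475  0.015 ]
boardBL [0.4156 0.2342 0.015 ]
boardBR [ 0.4085 -0.1416  0.015 ]
nl [0.5928 0.222  0.085 ]
fl [0.5627 0.2224 0.085 ]
a [ 0.5869 -0.0829  0.085 ]
b [ 0.5867 -0.1378  0.085 ]
c [ 0.5575 -0.0831  0.085 ]
d [ 0.5567 -0.1362  0.085 ]
pl1 [ 0.4426 -0.0123  0.115 ]
pl2 [ 0.4425 -0.074   0.115 ]
pl3 [ 0.6039 -0.0179  0.115 ]
pl4 [ 0.6032 -0.0796  0.115 ]
```

The top view shows the stand with the guide at (303,235), the beaker at (271,234), the lever post at (281,187) and the probe in the rest at (406,239).

Look-alikes:
- **Probes:** rest (406,239) is the smallest, and the only one hanging in the rest. The others at (372,279) and (419,288) are larger and stand with their heads at about 242 mm, so I avoid them.
- **Beakers:** the grey one on the board at (271,234) is the target. The pink one at (229,289), the grey ones at (347,133) and (140,218), and the tray pots are not.
- **Black posts:** lever post (281,187), grip post (304,211).

The crops confirm these choices.

```bash
cat > g.py <<'E'
from m import *
A=np.radians(-1.2); X=np.array([np.cos(A),np.sin(A)]); Y=np.array([-np.sin(A),np.cos(A)])
def lev(piv,th,off=0,r=.065):  # th rad; off along opening tangent
    p=piv+r*(np.sin(th)*X+np.cos(th)*Y)+off*(np.cos(th)*X-np.sin(th)*Y)
    return p,[180,0,-90-np.degrees(th)+np.degrees(A)]
def st(): 
    o=robot.observe(); print(round(o['time'],2),o['tool_pos'].round(4),o['tcp_rot'].round(1),o['ft_force'].round(1),round(o['gripper_width'],4))
E
python3 - <<'E'
from g import *
robot.line_to([.184,-.571,.36],vel=.25)
piv=np.array([.5731,-.047])+.02*X; print(piv)
p,o=lev(piv,0); p=np.array([.5937,.0177])
robot.move_pose([*p,.31],o); robot.set_gripper(.045)
r=robot.line_to([*p,.218],vel=.15,guard=8); print(r); st()
for n in("scene","top"): cv2.imwrite(f"pics/{n}1.png",robot.grab_frame(n))
crop(cv2.imread('pics/scene1.png'),200,100,370,250,4,'pics/s1b.png')
E
```

```text
[ 0.59309561 -0.04741885]
False
4.33 [0.5941 0.0176 0.2191] [-179.9   -0.   -91.2] [0.5 0.7 0.3] 0.0451
```

View pics/s1b.png

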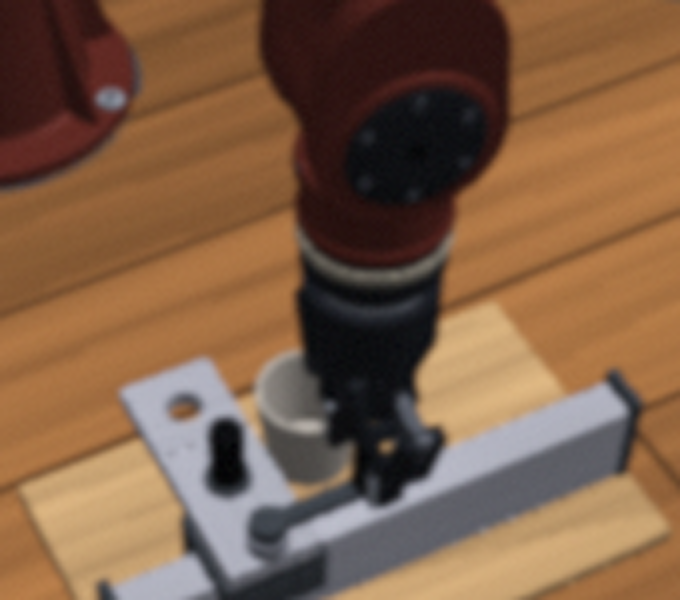

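The picture shows the fingers standing either side of the lever post at crop (375,480), so I'll cage it loosely and swing it open.

```bash
python3 - <<'E'
from g import *
robot.set_gripper(.021); st()
piv=np.array([.5942,.0176])-.065*Y
for d in (15,30,45,60,75,88):
    p,o=lev(piv,np.radians(d),.002); g=robot.line_to([*p,.218],vel=.08,rotation=o,guard=25)
    st()
    if g: print('guard',d);break
p,o=lev(piv,np.radians(90),.010); g=robot.line_to([*p,.218],vel=.03,rotation=o,guard=9); print(g); st()
for n in("scene","top"): cv2.imwrite(f"pics/{n}2.png",robot.grab_frame(n))
crop(cv2.imread('pics/top2.png'),200,120,350,270,4,'pics/t2b.png')
crop(cv2.imread('pics/scene2.png'),200,120,370,270,4,'pics/s2b.png')
E
```

```text
4.78 [0.5938 0.0177 0.2182] [-180.    -0.   -91.2] [0.7 0.2 0.1] 0.021
5.19 [0.6128 0.0145 0.2179] [ 180.   -0. -106.] [ 0.1 -0.4 -0.3] 0.021
5.6 [0.6279 0.0072 0.218 ] [ 180.    -0.  -120.9] [-0.5 -0.1  0.4] 0.0212
6.01 [ 0.6408 -0.0037  0.218 ] [ 180.    -0.  -135.9] [ 0.  -0.9 -0.2] 0.0208
6.42 [ 0.6505 -0.0176  0.2181] [-180.    -0.  -150.9] [-0.1 -0.5  0.8] 0.0206
6.83 [ 0.6563 -0.0336  0.218 ] [-180.    -0.  -165.9] [-0.3  0.9 -0. ] 0.0209
7.2 [ 0.6578 -0.0482  0.218 ] [-180.    -0.  -178.8] [ 0.3 -0.1 -0.1] 0.0212
False
7.69 [ 0.6575 -0.0586  0.218 ] [180.   -0.  178.9] [-0.7  3.9  1.6] 0.0207
```

View pics/s2b.png

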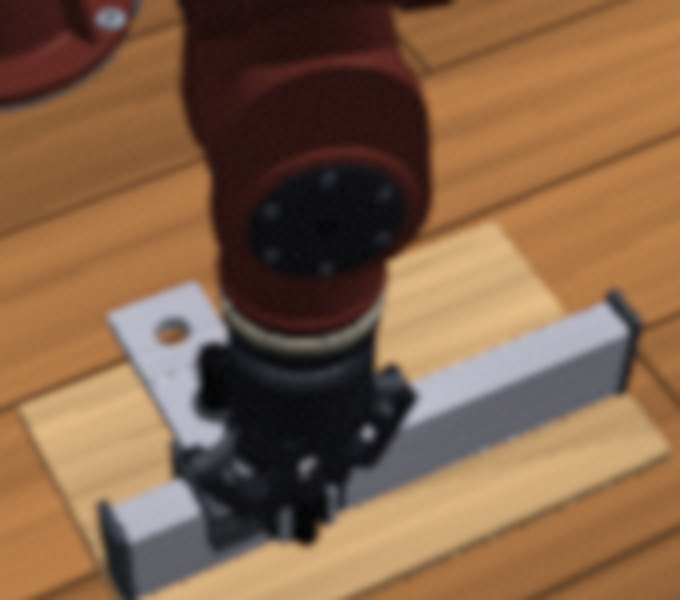

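View pics/t2b.png

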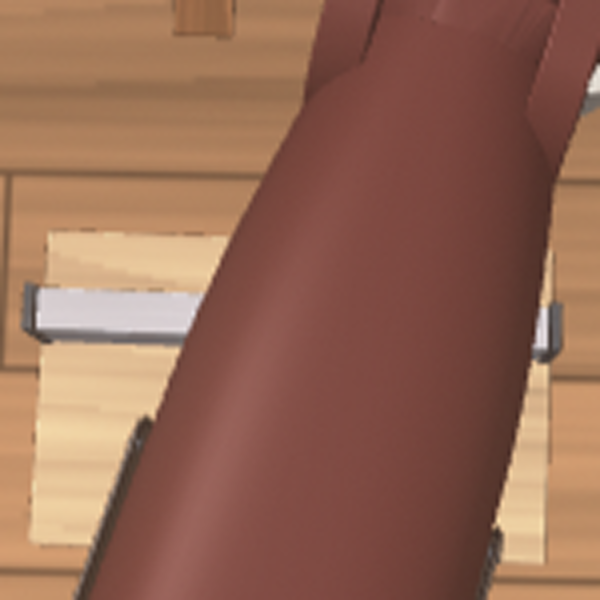

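The guide shifted slightly toward −y once the lever was at its stop (hole now at crop (172,331)). I'll withdraw and look.

```bash
python3 - <<'E'
from g import *
o=robot.observe(); p=o['tool_pos']
robot.line_to([p[0],p[1]+.0025,.218],vel=.05)
robot.set_gripper(.035)
robot.line_to([p[0],p[1]+.0025,.27],vel=.2)
robot.move_pose([.5,-.16,.30],[180,0,178.8])
for n in("scene","top"): cv2.imwrite(f"pics/{n}3.png",robot.grab_frame(n))
crop(cv2.imread('pics/top3.png'),200,150,350,270,5,'pics/t3b.png')
crop(cv2.imread('pics/scene3.png'),200,140,370,290,4,'pics/s3b.png')
st()
E
```

```text
9.62 [ 0.5008 -0.1594  0.2993] [180.   -0.  178.9] [-0.   0.1 -0.4] 0.0349
```

View pics/s3b.png

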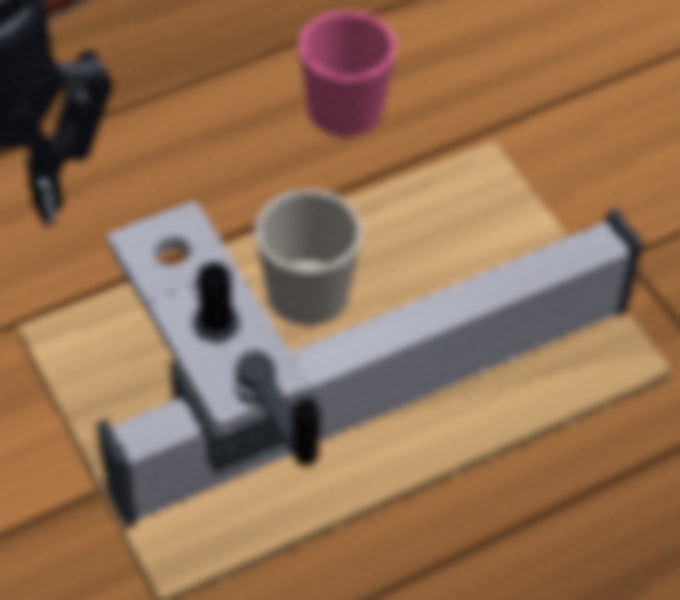

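View pics/t3b.png

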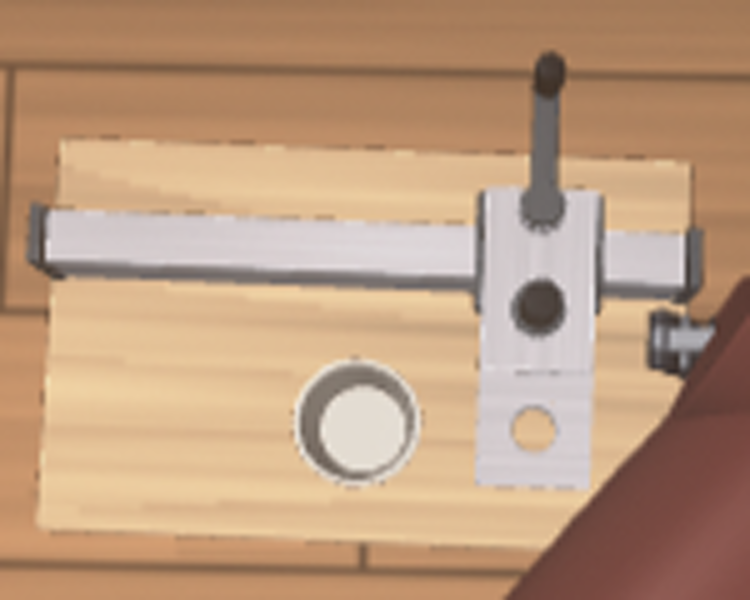

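```bash
python3 - <<'E'
from g import *
t3=lambda x,y:f(x,y,200,150,5)
show('hole',t3(532.5,430),s1(172,250),.115)
show('knobtop',t3(539,305),s1(213,273),.165)
show('posttop',t3(549,70),s1(306,404),.180)
show('beaker',t3(357,422),s1(307,231),.085)
# carriage plate side edges (top view)
for a in [(480,380),(595,380),(475,487),(590,489)]: print(T.plane(t3(*a),.115).round(4))
E
```

```text
hole tri [ 0.4726 -0.0525  0.1142] gap 0.0035 top@z [ 0.4733 -0.0509] sc@z [ 0.4725 -0.0544]
knobtop tri [ 0.5351 -0.0532  0.1605] gap 0.0032 top@z [ 0.5352 -0.0516] sc@z [ 0.5377 -0.0562]
posttop tri [ 0.6555 -0.056   0.1793] gap 0.0026 top@z [ 0.6559 -0.0548] sc@z [ 0.6555 -0.0574]
beaker tri [0.477  0.0434 0.0831] gap 0.0043 top@z [0.4778 0.0453] sc@z [0.4776 0.0407]
[ 0.4998 -0.0222  0.115 ]
[ 0.5008 -0.0843  0.115 ]
[ 0.4422 -0.0204  0.115 ]
[ 0.4421 -0.0821  0.115 ]
```

```bash
python3 - <<'E'
from g import *
k=np.array([.536,-.0525])
robot.set_gripper(.055)
robot.move_pose([*k,.27],[180,0,178.8])
print(robot.line_to([*k,.200],vel=.12,guard=8)); st()
robot.set_gripper(.0); st()
p=robot.observe()['tool_pos']
q=k+.096*Y
print(robot.line_to([*q,.200],vel=.08,guard=30)); st()
cv2.imwrite("pics/scene4.png",robot.grab_frame('scene'))
crop(cv2.imread('pics/scene4.png'),200,140,370,290,4,'pics/s4b.png')
E
```

```text
False
11.23 [ 0.5362 -0.0529  0.2008] [-1.800e+02  1.000e-01  1.788e+02] [-0.3  0.4  0.5] 0.0549
11.63 [ 0.5364 -0.0527  0.2011] [-1.800e+02  1.000e-01  1.788e+02] [-0.7 -0.6  5.8] 0.0206
False
12.98 [0.5385 0.0433 0.2011] [-1.799e+02  1.000e-01  1.788e+02] [-1.8 -1.6  5.4] 0.0206
```

View pics/s4b.png

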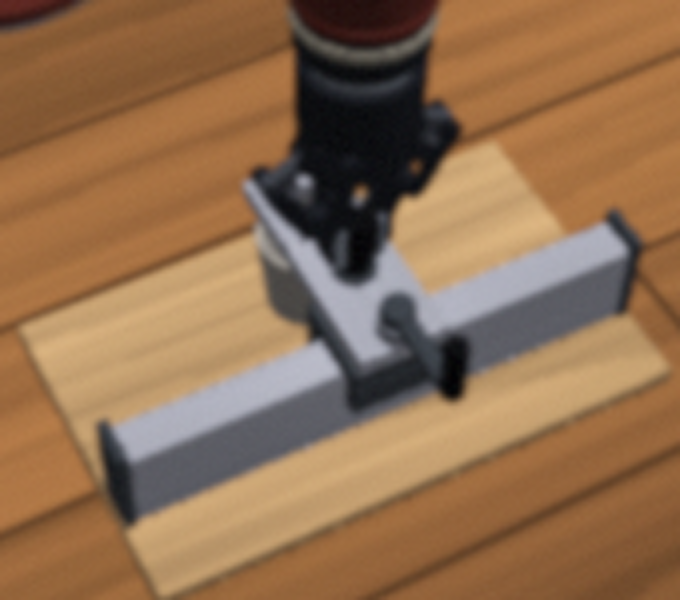

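The guide moved with its knob and sits over the beaker, with the knob at crop (355,250) and the post at (453,360). Next I'll half-close the lever, staying above the bite angle, then check the alignment before locking.

```bash
python3 - <<'E'
from g import *
robot.set_gripper(.05); 
p=robot.observe()['tool_pos']
robot.line_to([*p[:2],.27],vel=.25)
piv=np.array([.538,.0430])+.055*X
p,o=lev(piv,np.pi/2); print(piv,p)
robot.line_to([*p,.265],vel=.2,rotation=o); robot.set_gripper(.035)
print(robot.line_to([*p,.218],vel=.12,guard=8)); st()
robot.set_gripper(.021); st()
for d in (75,60,50):
    p,o=lev(piv,np.radians(d),-.0025); g=robot.line_to([*p,.218],vel=.06,rotation=o,guard=25); st()
    if g: print('guard',d);break
p,o=lev(piv,np.radians(50),0); robot.line_to([*p,.218],rotation=o,vel=.05)
robot.set_gripper(.035)
robot.line_to([*p,.27],vel=.2)
robot.move_pose([.5,-.16,.30],[180,0,178.8])
for n in("scene","top"): cv2.imwrite(f"pics/{n}5.png",robot.grab_frame(n))
crop(cv2.imread('pics/top5.png'),200,150,350,270,5,'pics/t5b.png')
crop(cv2.imread('pics/scene5.png'),200,140,370,290,4,'pics/s5b.png')
st()
E
```

```text
[0.59298794 0.04184817] [0.65797368 0.04048691]
False
15.45 [0.6579 0.0405 0.2183] [180.   -0.  178.8] [-0.1  0.   0.3] 0.0353
15.74 [0.6583 0.0404 0.2189] [-1.800e+02  1.000e-01  1.788e+02] [ 0.8  0.3 -0.1] 0.0212
16.22 [0.6556 0.0598 0.2181] [-180.     0.  -166.3] [-0.1  0.2  0.5] 0.0209
16.65 [0.6489 0.0751 0.2181] [-180.     0.  -151.4] [ 0.5 -0.4  0.8] 0.0212
16.99 [0.6422 0.0843 0.218 ] [ 180.     0.  -141.5] [-0.7  0.1 -0.1] 0.0209
19.13 [ 0.5006 -0.1591  0.2997] [180.   -0.  178.9] [ 0.6  0.8 -0.4] 0.0345
```

View pics/s5b.png

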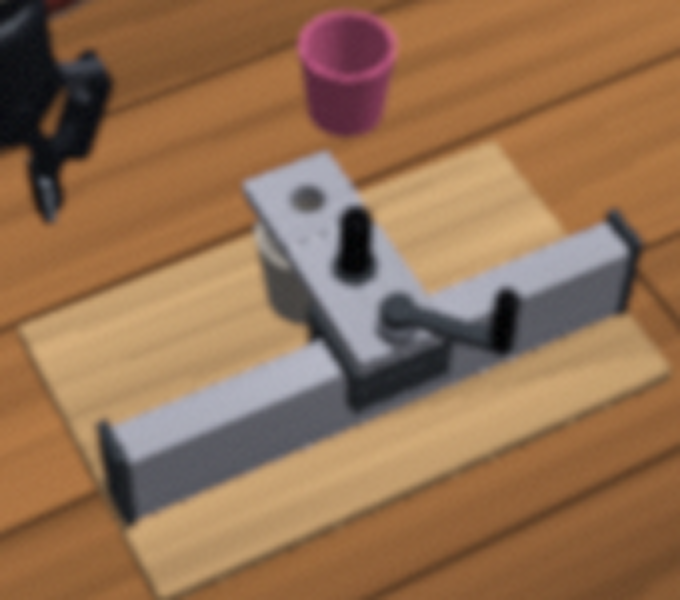

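View pics/t5b.png

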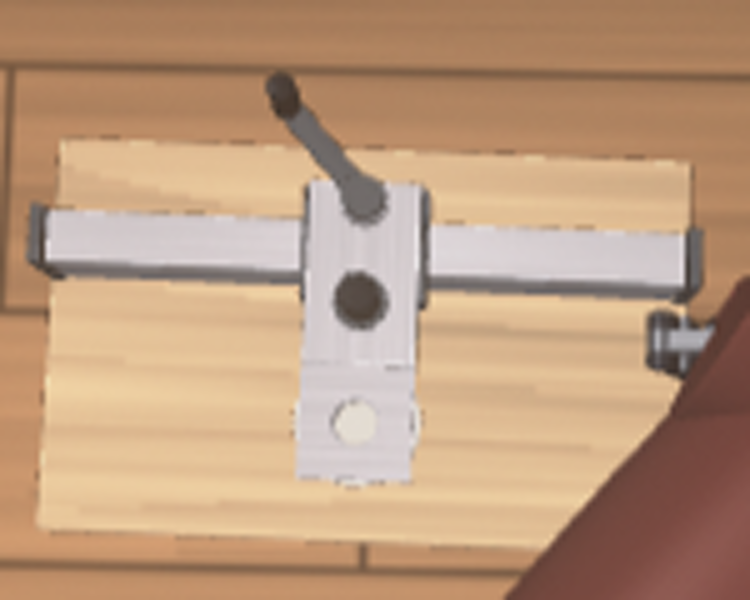

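```bash
python3 - <<'E'
from g import *
t3=lambda x,y:f(x,y,200,150,5)
show('hole',t3(354.5,422),s1(308,198),.115)
show('knob',t3(360,299),s1(355,217),.165)
# automatic: beaker outer contour in top3 within box by difference to wood: low saturation
t=cv2.imread('pics/top3.png'); h=cv2.cvtColor(t,cv2.COLOR_BGR2HSV)
def blob(img,box,sel,fit=True):
    x0,y0,x1,y1=box; k=8
    c=cv2.resize(img[y0:y1,x0:x1],None,fx=k,fy=k,interpolation=cv2.INTER_CUBIC)
    m=sel(cv2.cvtColor(c,cv2.COLOR_BGR2HSV).astype(int)).astype(np.uint8)*255
    cs=cv2.findContours(m,cv2.RETR_EXTERNAL,cv2.CHAIN_APPROX_NONE)[0]
    c=max(cs,key=cv2.contourArea); e=cv2.fitEllipse(cv2.convexHull(c))
    return f(*e[0],x0,y0,k),np.array(e[1])/k
b,s=blob(t,(252,216,290,254),lambda H:H[...,1]<60); print('beaker',b,s,T.plane(b,.085))
t5=cv2.imread('pics/top5.png')
print(cv2.cvtColor(t5,cv2.COLOR_BGR2HSV)[228:240:2,262:282:2])
E
```

```text
hole tri [0.4754 0.0439 0.1146] gap 0.0027 top@z [0.476  0.0451] sc@z [0.4752 0.0425]
knob tri [0.5372 0.0413 0.1613] gap 0.0001 top@z [0.5368 0.0411] sc@z [0.5399 0.0396]
beaker (270.9321098327637, 234.06054306030273) [25.91418648 26.03346634] [0.47759817 0.0454852  0.085     ]
[[[173  11 216]
  [173  11 216]
  [173   9 216]
  [170  11 217]
  [177  11 217]
  [177  11 217]
  [176   9 216]
  [176   9 216]
  [173  11 216]
  [173  11 215]]

 [[176  10 211]
  [176  10 212]
  [173  11 212]
  [176  11 185]
  [ 12  19 179]
  [ 12  18 216]
  [173  10 210]
  [173  11 216]
  [173   9 216]
  [173  11 217]]

 [[176  10 210]
  [173  11 211]
  [177  11 200]
  [ 15  23 220]
  [ 18  19 227]
  [ 18  19 227]
  [ 18  19 224]
  [176  10 212]
  [173  11 212]
  [173  11 213]]

 [[173  11 213]
  [177  11 214]
  [  0  11 159]
  [ 18  19 227]
  [ 18  19 227]
  [ 18  19 227]
  [ 18  19 227]
  [173   9 217]
  [176   9 217]
  [173  10 219]]

 [[177  11 212]
  [176  10 213]
  [176  10 197]
  [ 18  19 227]
  [ 18  19 227]
  [ 18  19 227]
  [ 18  19 227]
  [173  11 216]
  [176   9 216]
  [173  11 217]]

 [[173  11 214]
  [173  11 216]
  [177  11 216]
  [  3  11 208]
  [ 15  21 221]
  [ 12  18 217]
  [  0   9 217]
  [174  12 217]
  [173  11 218]
  [176   9 217]]]
```

Top view: the hole (crop 354,422) reads y = 0.0451 and the beaker 0.0455. Scene view: 0.0425 and about 0.041. They agree within about 1 mm, so I'll lock.

```bash
python3 - <<'E'
from g import *
piv=np.array([.538,.0430])+.055*X
p,o=lev(piv,np.radians(50))
robot.move_pose([*p,.265],o)
print(robot.line_to([*p,.218],vel=.12,guard=8)); 
robot.set_gripper(.021); st()
for d in (35,20,5):
    p,o=lev(piv,np.radians(d),-.0025); g=robot.line_to([*p,.218],vel=.07,rotation=o,guard=25); st()
    if g: print('guard',d);break
p,o=lev(piv,0,-.010); print(robot.line_to([*p,.218],vel=.03,rotation=o,guard=14)); st()
p=robot.observe()['tool_pos']
robot.line_to([p[0]+.003,p[1],.218],vel=.05); st()
robot.set_gripper(.04)
robot.line_to([p[0]+.003,p[1],.27],vel=.2)
robot.move_pose([.48,-.15,.30],[180,0,178.8])
for n in("scene","top"): cv2.imwrite(f"pics/{n}6.png",robot.grab_frame(n))
crop(cv2.imread('pics/top6.png'),200,150,350,270,5,'pics/t6b.png')
crop(cv2.imread('pics/scene6.png'),200,140,370,290,4,'pics/s6b.png')
st()
E
```

```text
False
21.07 [0.644  0.0825 0.2188] [-1.800e+02  1.000e-01 -1.412e+02] [ 0.  -0.1  0.5] 0.0209
21.49 [0.6295 0.0959 0.2183] [-180.     0.  -126.4] [ 1.2 -0.9  0.1] 0.0209
21.9 [0.6144 0.1032 0.2181] [-180.     0.  -111.5] [0.2 0.2 0.1] 0.021
22.31 [0.5979 0.1066 0.2181] [-180.     0.   -96.5] [-0.9  0.7 -0.4] 0.0212
True
22.62 [0.5939 0.1066 0.2181] [-179.7    0.   -94. ] [6.  0.  0.7] 0.021
22.87 [0.5969 0.1066 0.2178] [-179.9    0.   -94. ] [-0.1 -0.1 -0.6] 0.0209
24.79 [ 0.4804 -0.1491  0.2996] [180.  -0. 179.] [-0.1 -0.1  0.9] 0.04
```

View pics/s6b.png

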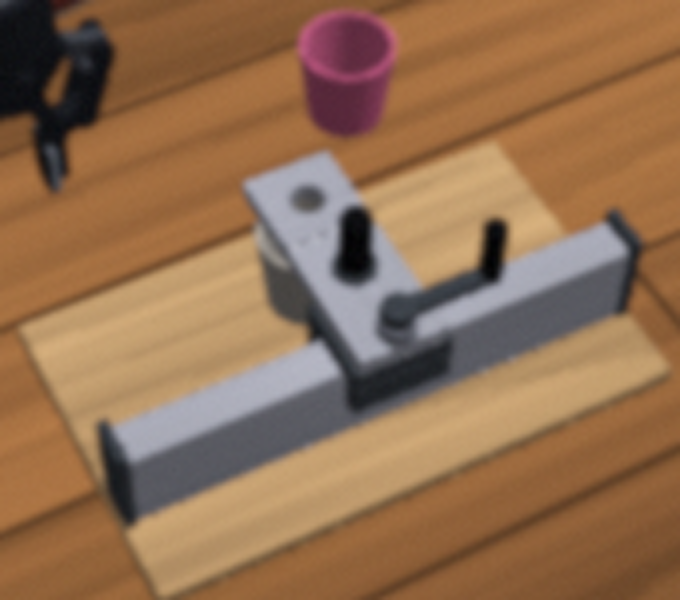

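View pics/t6b.png

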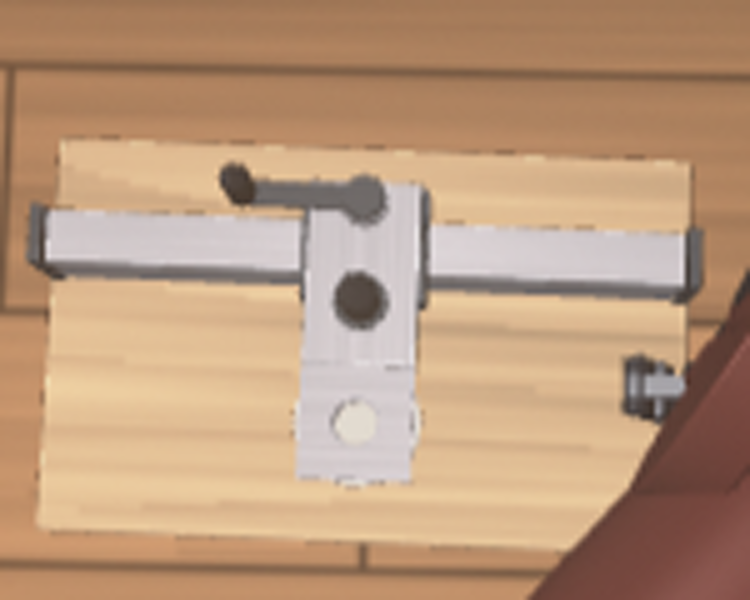

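```bash
python3 - <<'E'
from g import *
# dark-post base/top automated: darkest blob centroid in scene & top crops
def dark(img,box,th):
    x0,y0,x1,y1=box;c=cv2.resize(img[y0:y1,x0:x1],None,fx=8,fy=8,interpolation=cv2.INTER_CUBIC)
    m=(c.max(2)<th).astype(np.uint8); n,l,s,ce=cv2.connectedComponentsWithStats(m); i=1+np.argmax(s[1:,4]); 
    return f(*ce[i],x0,y0,8), s[i,:4]/8
for nm,pb,kb in((0,(283,204,298,226),(248,200,268,224)),(6,(314,190,332,212),(280,187,298,212))):
    s=cv2.imread(f'pics/scene{nm}.png')
    a,sa=dark(s,pb,50);b,sb=dark(s,kb,50)
    A_=S.plane(a,.158);B_=S.plane(b,.14); print(nm,a,sa,b,sb,A_.round(4),(A_-B_).round(4))
# pixel prediction of lever post for angles given the carriage
E
```

```text
0 (np.float64(290.56256200396825), np.float64(215.77291046626985)) [ 5.     4.875  5.625 14.625] (np.float64(256.2731722106722), np.float64(213.86447505197506)) [ 4.75   5.5    8.375 17.   ] [0.5962 0.0139 0.158 ] [0.0562 0.0629 0.018 ]
6 (np.float64(322.69952522872194), np.float64(202.7407644857222)) [ 5.875  5.75   6.    14.5  ] (np.float64(288.3420405599426), np.float64(201.0430096913137)) [ 4.625  5.5    8.125 17.125] [0.5986 0.1019 0.158 ] [0.0566 0.0629 0.018 ]
```

Post-minus-knob matches the starting locked pose within 0.4 mm, so the lever is fully locked and the guide stayed put. Next is the probe head's pose.

```bash
python3 - <<'E'
from g import *
t=cv2.imread('pics/top0.png');s=cv2.imread('pics/scene0.png')
a=cv2.resize(t[225:260,385:425],None,fx=10,fy=10,interpolation=cv2.INTER_CUBIC)
b=cv2.resize(s[205:245,125:165],None,fx=10,fy=10,interpolation=cv2.INTER_CUBIC)
c=np.zeros((400,800,3),np.uint8);c[:350,:400]=a;c[:,400:]=b;cv2.imwrite('pics/head.png',c)
E
```

```text
(no output)
```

View pics/head.png

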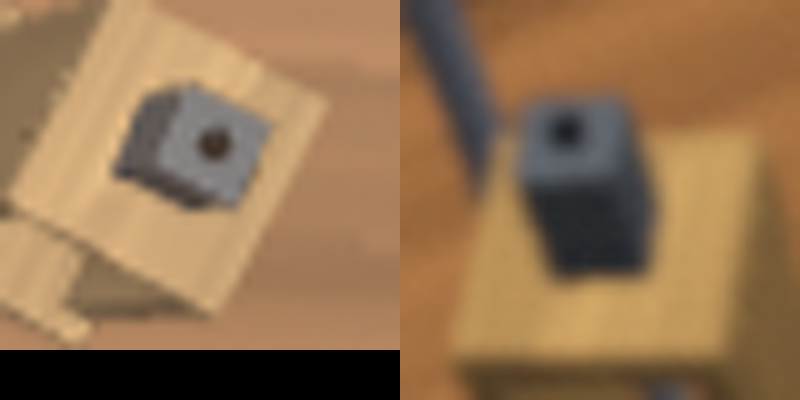

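```bash
python3 - <<'E'
from g import *
tt=lambda x,y:f(x,y,385,225,10); ss=lambda x,y:f(x-400,y,125,205,10)
for C,fn,z,pts in((T,tt,.192,[(187,85),(270,125),(240,208),(158,170)]),(S,ss,.192,[(527,97),(627,97),(640,178),(520,183)]),(T,tt,.150,[(328,100),(215,315),(10,200)])):
    w=np.array([C.plane(fn(*p),z)[:2] for p in pts]); print(w.round(4).tolist(),w.mean(0).round(4))
    for i in range(len(w)-1): d=w[i+1]-w[i]; print('  edge',np.hypot(*d).round(4),np.degrees(np.arctan2(d[1],d[0])).round(1))
show('hole',tt(214,145),ss(567,132),.192)
E
```

```text
[[0.4793, -0.2909], [0.4697, -0.3114], [0.4489, -0.3035], [0.458, -0.2833]] [ 0.464  -0.2973]
  edge 0.0227 -115.2
  edge 0.0222 159.3
  edge 0.0222 65.8
[[0.4488, -0.305], [0.4597, -0.285], [0.4831, -0.2899], [0.4717, -0.314]] [ 0.4658 -0.2985]
  edge 0.0228 61.7
  edge 0.024 -11.8
  edge 0.0267 -115.3
[[0.4788, -0.3392], [0.4227, -0.3088], [0.4515, -0.2562]] [ 0.451  -0.3014]
  edge 0.0639 151.6
  edge 0.06 61.3
hole tri [ 0.4639 -0.2988  0.1923] gap 0.0032 top@z [ 0.4645 -0.2973] sc@z [ 0.4628 -0.3002]
```

```bash
python3 - <<'E'
from g import *
p=[.464,-.2988]; o=[180,0,155]
robot.set_gripper(.055)
robot.move_pose([*p,.32],o)
print(robot.line_to([*p,.230],vel=.12,guard=6)); st()
robot.set_gripper(0.0); st()
for n in("scene","top"): cv2.imwrite(f"pics/{n}7.png",robot.grab_frame(n))
crop(cv2.imread('pics/scene7.png'),90,140,200,290,4,'pics/s7b.png')
E
```

```text
False
26.64 [ 0.4643 -0.2989  0.2309] [-1.80e+02  1.00e-01  1.55e+02] [ 0.8 -0.1 -0.1] 0.055
27.02 [ 0.4643 -0.299   0.2309] [-1.80e+02  1.00e-01  1.55e+02] [0.6 2.4 5.5] 0.0235
```

View pics/s7b.png

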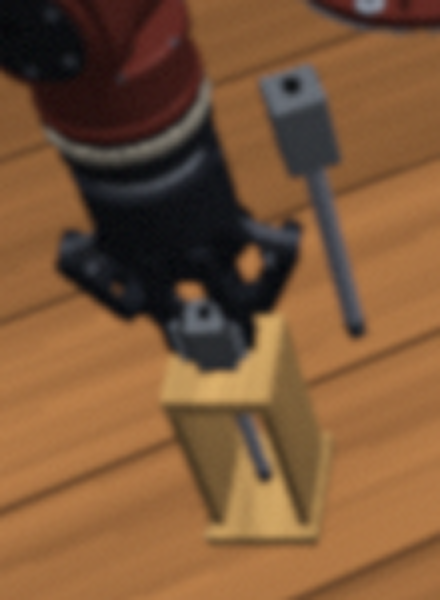

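The probe head (crop 207,330) is between the pads, with a measured width of 23.5 mm. I'll lift and carry.

```bash
python3 - <<'E'
from g import *
p=robot.observe()['tool_pos'][:2]
print(robot.line_to([*p,.420],vel=.12,guard=12)); st()
robot.line_to([.4757,.0443,.420],vel=.25); robot.pause(.3); st()
for n in("scene","top"): cv2.imwrite(f"pics/{n}8.png",robot.grab_frame(n))
crop(cv2.imread('pics/scene8.png'),180,40,340,240,3,'pics/s8b.png')
crop(cv2.imread('pics/top8.png'),200,150,350,270,5,'pics/t8b.png')
E
```

```text
False
28.86 [ 0.4642 -0.299   0.4193] [ 1.80e+02 -1.00e-01  1.55e+02] [-0.1 -0.2 -1.8] 0.0231
30.68 [0.4757 0.0438 0.42  ] [-180.   -0.  155.] [-0.9  0.9 -0.9] 0.023
```

View pics/s8b.png

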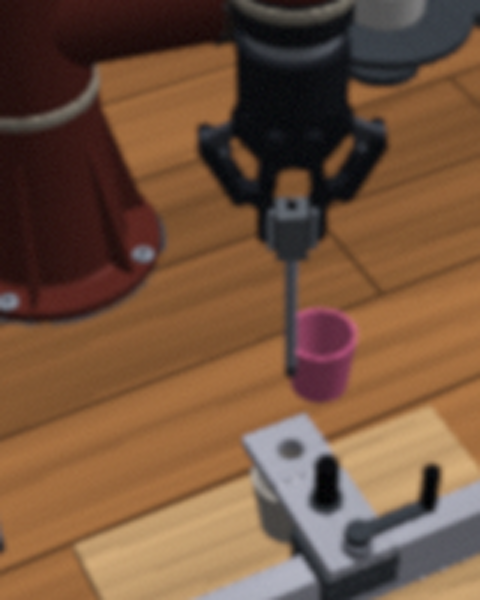

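View pics/t8b.png

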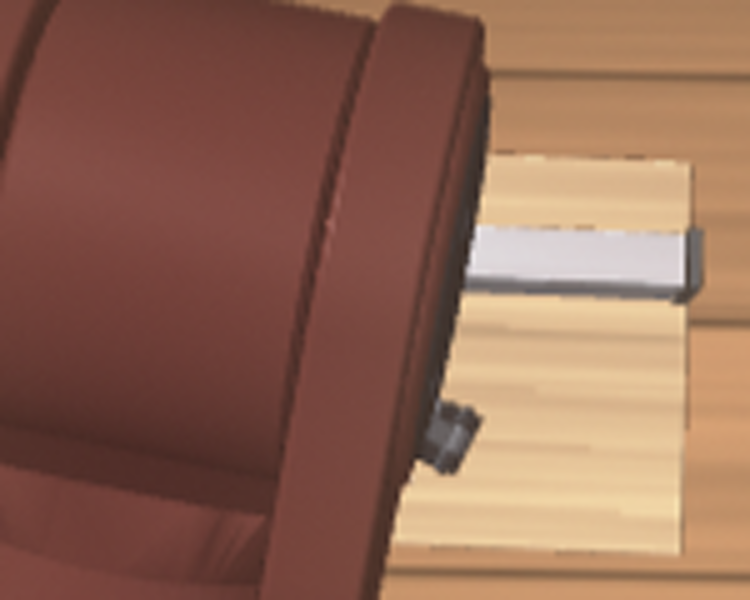

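```bash
python3 - <<'E'
from g import *
s=cv2.imread('pics/scene8.png')
a=cv2.resize(s[100:200,255:300],None,fx=8,fy=6,interpolation=cv2.INTER_CUBIC)
cv2.imwrite('pics/rod.png',a)
E
```

```text
(no output)
```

View pics/rod.png

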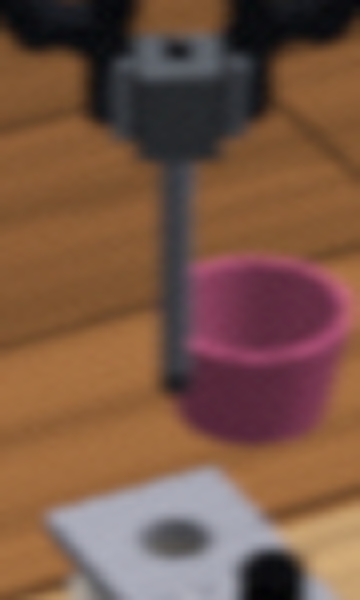

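```bash
python3 - <<'E'
from g import *
hole=(276.55,189.2); tip=(276.6,163.75)
H=S.plane(hole,.115); print(H, S.plane(tip,.210),S.plane(tip,.2095))
print('robot-predicted tip px',S.proj([.4757,.0438,.210]),'vertical above hole at z .21/.33:',S.proj([[*H[:2],.21],[*H[:2],.335]]))
print('rod top px',f(177.5,170,255,100,8)[0],100+170.5/6-.5)
E
```

```text
[0.47536941 0.04222134 0.115     ] [0.4750981  0.04191044 0.21      ] [0.47467761 0.04214276 0.2095    ]
robot-predicted tip px [[277.39826674 163.64117308]] vertical above hole at z .21/.33: [[276.76517751 163.77712854]
 [277.09579754 124.71491113]]
rod top px 276.75 127.91666666666666
```

In the scene view the rod tip (276.6,163.8) sits within about 0.5 mm of the hole's axis (predicted 276.8,163.8). Lowering.

```bash
python3 - <<'E'
from g import *
p=[.4757,.0441]
print(robot.line_to([*p,.335],vel=.12,guard=6)); st()
cv2.imwrite("pics/scene9.png",robot.grab_frame('scene'))
s=cv2.imread('pics/scene9.png')
cv2.imwrite('pics/rod9.png',cv2.resize(s[120:220,240:320],None,fx=6,fy=6,interpolation=cv2.INTER_CUBIC))
E
```

```text
False
31.64 [0.4759 0.0441 0.3358] [1.80e+02 1.00e-01 1.55e+02] [ 0.3  0.6 -1.5] 0.0231
```

View pics/rod9.png

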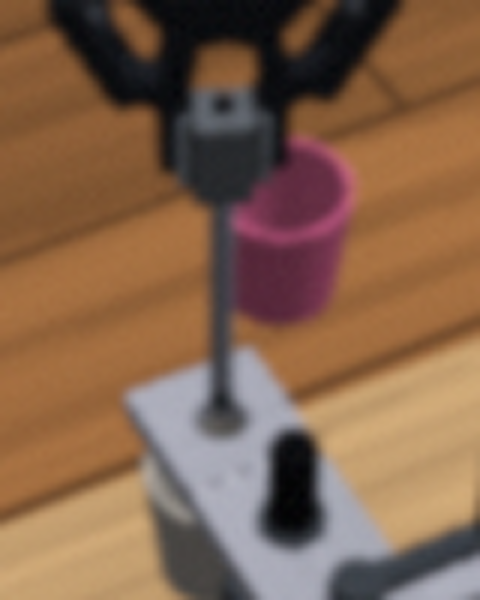

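The tip at crop (220,402) is 10 mm above the plate and lines up with the hole (220,416). Going down.

```bash
python3 - <<'E'
from g import *
p=[.4757,.0441]
print(robot.line_to([*p,.2625],vel=.06,guard=6)); robot.pause(.5); st()
for n in("scene","top"): cv2.imwrite(f"pics/{n}10.png",robot.grab_frame(n))
s=cv2.imread('pics/scene10.png')
cv2.imwrite('pics/rod10.png',cv2.resize(s[140:230,240:340],None,fx=6,fy=6,interpolation=cv2.INTER_CUBIC))
E
```

```text
False
33.55 [0.4757 0.0441 0.2625] [-180.    0.  155.] [ 0.4  0.7 -1.5] 0.0228
```

View pics/rod10.png

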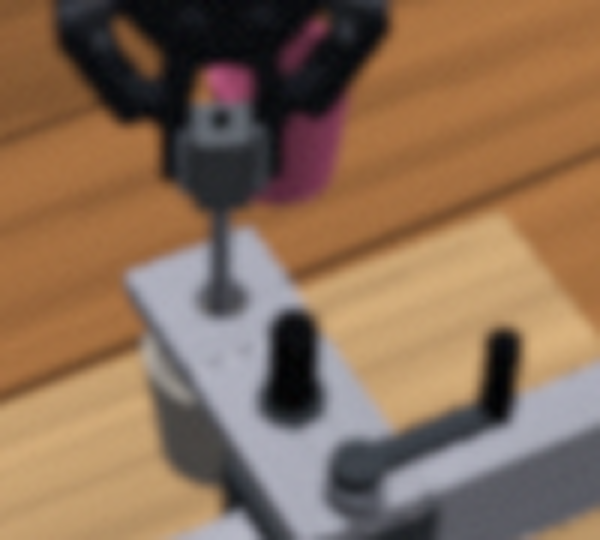

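View pics/scene10.png

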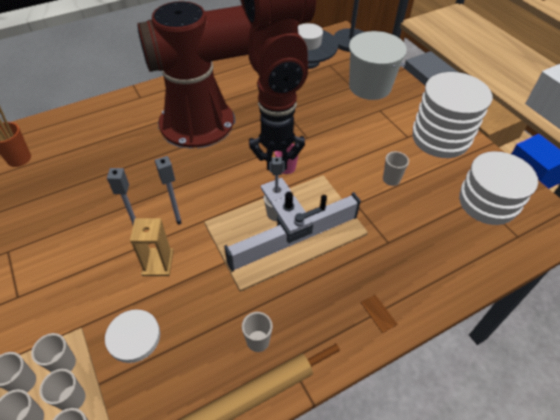

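The rod (crop 219,298) passes through the middle of the hole (221,298). The lever is still locked, the beaker is in place and the wrist force is steady at about −1.5 N. Handing in.

```bash
python3 - <<'E'
from plant import robot
robot.job_done()
E
```

```text
the job is handed in; nothing more can be done
```

I handed the job in at about 33.6 s of the 72 s allowed. The arm is holding the probe still in the guide hole. The interface gave no verdict, so the figures below are my own last checks.

**What I did**
- **Lever open:** I swung the lever until it hit its stop. That dragged the guide about 8 mm toward −y before the slide.
- **Slide and lock:** I pulled the guide about 96 mm along the rail by its knob and swung the lever back against the locked stop.
- **Probe:** I lifted the smallest probe out of the rest and lowered it through the hole. No contact force showed on the way down.

**Last checks**
- **Lever:** its position relative to the knob matches the starting locked pose within 0.4 mm.
- **Hole over beaker:** along the rail they agree to about 0.4 mm in the top view and 1.5 mm in the scene view, with opposite signs. Across the rail the hole is about 1.8 mm off, which sliding the guide cannot change.
- **Rod in hole:** it is within about 1 mm of centre in the scene view. The arm blocked the top view, so I have only one camera for this.
- **Tip height:** it works out to about 52 mm above the table, half-way down the beaker. This comes from the arm's position and the grip height; I did not see the tip inside the beaker.
- **Other objects:** the last picture shows the other pots and the plaster disc where they were.

**Camera disagreement:** the two cameras differed by 2–4 mm in y throughout. I averaged them or compared positions within one view.

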